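# Open the piping-nozzle tin held in its hold-down stand

## Robot

A 6-joint arm with a two-finger parallel gripper is mounted at the origin on the work surface. World frame = base frame: x ahead of the robot, y to its left, z up, the work surface at z = 0. Lengths are in mm, angles in rad, forces in N, time in s.
With the tool pointing down it reaches from about 400 to 925 mm from the base axis. Payload 12.5 kg.
Tool frame: the origin (TCP) lies midway between the tips of the shut fingers; the grasp point (between the pads) lies 19 mm behind it (env.grip_depth is the distance from the TCP to the grasp point, in mm); z points along the fingers, y is the line along which they close (so a half turn about z gives the same grasp; the last joint's range is limited). The gripper opens to 95 mm and grips with 3 to 60 N. Pads are 20 mm wide; open, the fingers measure 119 mm over their backs; the gripper's body (75 mm by 180 mm) begins 59 mm behind the grasp point.
Start: joints at [-1.245, 0.491, 1.559, -0, 1.092, -0.106], TCP at [261.591, -567.642, 214.661] pointing down, gripper open.
Joint ranges: [-3.1, 3.1], [-0.84, 2.19], [0.05, 2.79], [-1.13, 4.28], [0.06, 2.93], [-2.69, 2.69]. Speed limits (rad/s): [2.22, 2.22, 2.79, 3.14, 3.14, 3.14].

## Interface

Orientations are given as [roll, pitch, yaw] about the fixed x, y, z axes, in that order (R = Rz(yaw) Ry(pitch) Rx(roll)).
In Python, from cell import monitor, viewer, order, env gives the robot as it stands.
- The arm moves only by the tool move_arm, never from a script. Its argument "moves" is one flat list of numbers, 4 for each row, row after row: the shift along the tool's x, y, z normalised to -1 to 1, where 1 is 0.15 m, then the turn about the tool's z normalised to -1 to 1, where 1 is pi/2 rad. A call has 1 to 10 rows; each row shifts and turns the commanded pose from where the row before left it, along the tool's axes as they then stand; what a row does not reach is not made up. A row lasts 1/8 s, in which the tool goes at most 62.5 mm and 10.7 degrees, less where a joint would pass 70% of its speed; a pose out of reach is approached as far as the arm can. A call with a number of a shift or a turn outside -1 to 1 is refused whole. A call with a gripper value outside its range is refused whole. "claw" is the finger opening in mm, from 0 to 95.1, set as the call begins (left out, the last holds). The fingers move at their own pace and stop on an object; the grip force is fixed at half the most. Time passes only in rows, so rows that do not move let the fingers close. It gives the time, the measured TCP pose, the force, the opening and the grip force at its end, in the units of the state.
- monitor.state(): the state, without advancing time (a new reading comes with each control period).
- viewer.read_camera(name): name is "side" or "top"; returns the picture (384x512x3 uint8, red, green, blue); there is no depth.
- viewer.camera_info(name): a dict with "K" (3x3 intrinsics, pixels), "camera_from_world" (4x4, takes a point from world to camera coordinates). Camera axes: x right, y down, z forward; pixel columns grow to the right and rows downward; lengths in mm; the calibration is good to about 2 mm. A picture is of the moment at which its call begins. camera_info takes no time and is no camera call.
- order.job_done(): hands the job in; it is judged then, once.
The state is a dict: "t": time; "joints": joint angles; "qvel": joint speeds; "tau": joint torques, N m; "eef_pos": TCP position; "tcp_rot": TCP orientation; "ft_force": force on the tool from outside, world axes, zero at the start; "moment": the same for the moment, N m; "opening": opening from 0.0 (shut) to 1.0 (fully open); "grip_force": force on a finger pad.
Only numpy, scipy, OpenCV 4.12 (cv2) and the standard library are available. Lean on these libraries where they do the work, as an engineer would, in place of code of your own. Each camera call takes 0.05 s, during which the arm holds its last target. There are 200 camera calls.

## Task

Open the metal tin that stands in the wooden hold-down stand: first push the stand's sliding fork fully home over the tin's foot lugs so that it holds the base down, then draw the deep, tight lid straight up off the tin. Stand the lid upright, mouth down, in the middle of the round wooden trivet and let go of it there; do not drop it. The base must stay down in the stand, with the fork home.

Things in the scene. Friction and masses are not known exactly. Their poses are not given: they have to be found in the camera images.
- lid_mid (a point): Centre, half-way up, of the deep plain aluminium lid on the tin in the stand: 78 mm long (x), 54 wide (y), 52 high, walls and top 3 mm, open below; z up. Grip it across the 54 mm. It covers the tin's upper 49 mm and must rise 49 mm to come free. Tight fit: drawing it takes about 5 to 8 N over the first 40 mm, so a tin not held down comes up with it. About 80 g.
- tin_mid (a point): Centre (38 mm above its underside) of the tin's loose base: aluminium box 70 mm long (x), 46 wide (y), 76 high, about 250 g, with a foot lug low on each long side (30 mm long, sticking out 14, 4 thick). It stands on the stand's floor, 8 mm above the worktop, between low wooden stops. Its x axis is the lid's and points the way the fork slides home.
- fork_knob (a point): Upright dark wood grip of the stand's sliding steel fork: 14 mm wide (y), 22 long (x), from 20 to 61 mm above the worktop; the point is on its centre line 46 mm up. Push along its +x, towards the tin: the prongs pass over the lugs. About 1.5 N friction, stays where left. 133 to 145 mm from the tin's centre at the start, 100 mm when fully home at the hard stop.
- trivet_top (a point): Centre of the flat top face of a fixed round light-wood trivet, 170 mm across and 12 mm thick, lying on the worktop.
Things that resemble listed ones, but are neither listed nor needed, are in the scene too. Leave any green or pink look-alike of the part that bears lid_mid alone.

How it is judged:
By the outcome, as a careful person would: the job done as asked, in the order asked, and still so for the second after the job is handed in, with the robot touching nothing.
It also fails if it takes over 54 s, if anything falls off the work surface, if the arm or the gripper's body presses on something with over 40 N, if the wrist force passes 120 N, or if a joint passes its speed limit or range.

## Working session

There is one attempt and no reset: what is moved stays moved. The work goes in short steps, Python scripts to look and compute and a tool call to move; the robot and the scene stay as the last step left them, time stands still between calls to the robot, and variables do not carry over. Pictures are saved under pics/ and viewed, at most 10 in all, crops included, and the job is handed in when it is done.

Besides the shell and the picture viewer there is one more tool, called after "Emit:" by a JSON object that holds its "name" and its "arguments". move_arm: Moves the arm, as the interface text tells. Scaled input: -1 to 1 covers 0.15 m each way for a shift and pi/2 rad each way for a turn. Its arguments: {"type":"object","properties":{"moves":{"type":"array"},"claw":{"type":"number"}},"required":["moves"]}

```bash
mkdir -p pics; python3 - <<'E'
from cell import monitor, viewer, env
import cv2,numpy as np
for n in("side","top"):
    im=viewer.read_camera(n); np.save(f"pics/{n}0.npy",im)
    cv2.imwrite(f"pics/{n}0.png",cv2.resize(im[:,:,::-1],(800,600)))
    i=viewer.camera_info(n); print(n,np.round(i["K"],1).tolist(),np.round(i["camera_from_world"],3).tolist())
s=monitor.state();print(s["t"],s["eef_pos"],s["tcp_rot"],env.grip_depth)
E
```

```text
side [[479.2, 0.0, 249.4], [0.0, 479.2, 188.4], [0.0, 0.0, 1.0]] [[-1.0, -0.022, 0.021, 539.344], [-0.03, 0.538, -0.842, 90.546], [0.007, -0.843, -0.538, 1136.301], [0.0, 0.0, 0.0, 1.0]]
top [[354.9, 0.0, 254.4], [0.0, 354.9, 191.9], [0.0, 0.0, 1.0]] [[-0.014, -1.0, 0.006, -34.95], [-0.987, 0.013, -0.162, 580.593], [0.162, -0.008, -0.987, 806.994], [0.0, 0.0, 0.0, 1.0]]
0.1 [ 261.52144283 -567.41908278  214.1459455 ] [-3.14066600e+00 -1.10215372e-04  4.31778102e-01] 18.8
```

View pics/side0.png

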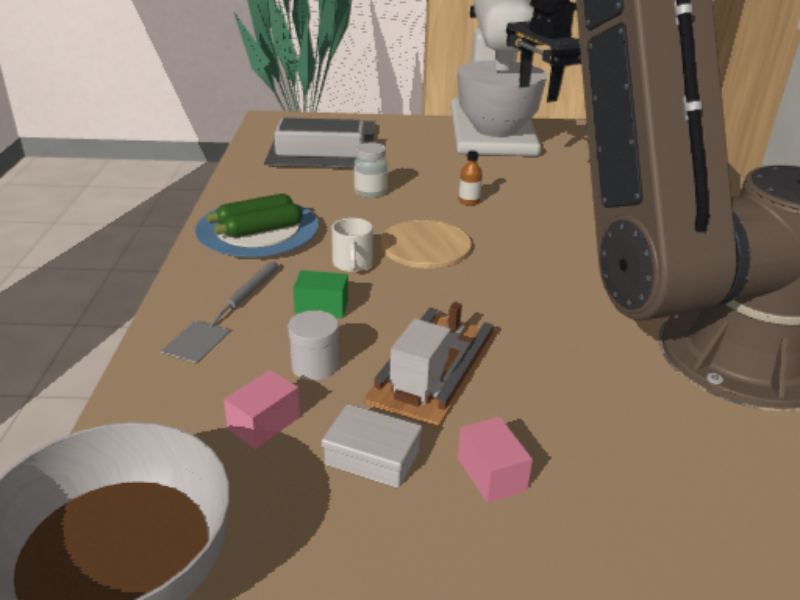

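View pics/top0.png

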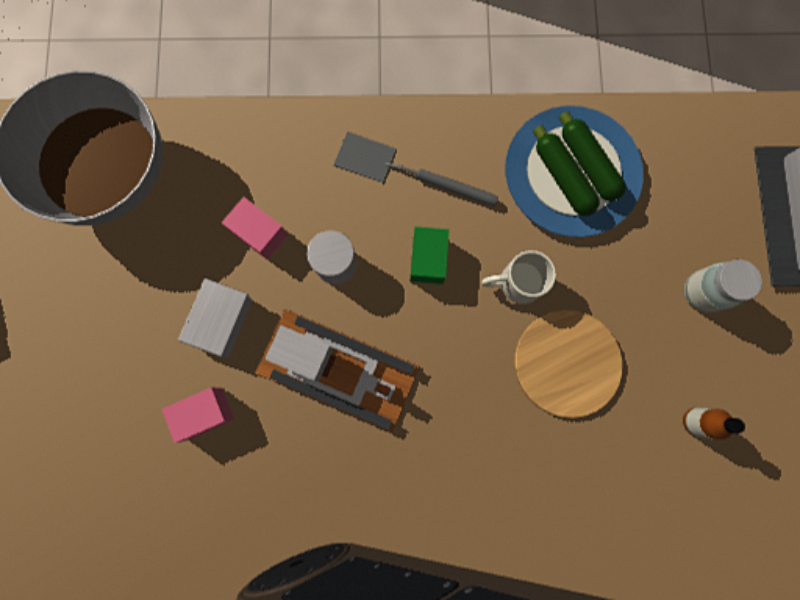

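The stand's lid is at about (300,352) in the top view and (420,358) in the side view. The fork knob is at (385,390) and (455,317), and the trivet at (570,365) and (428,243). Next I'll zoom in and measure.

```bash
python3 - <<'E'
import cv2,numpy as np
t=np.load("pics/top0.npy")[190:290,150:290,::-1]; s=np.load("pics/side0.npy")[185:275,230:320,::-1]
a=cv2.resize(t,None,fx=3.0,fy=3.0,interpolation=2); b=cv2.resize(s,None,fx=4,fy=4,interpolation=2)
c=np.zeros((360,780,3),np.uint8); c[:300,:420]=a; c[:360,420:]=b
cv2.imwrite("pics/z.png",c)
E
```

```text
(no output)
```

View pics/z.png

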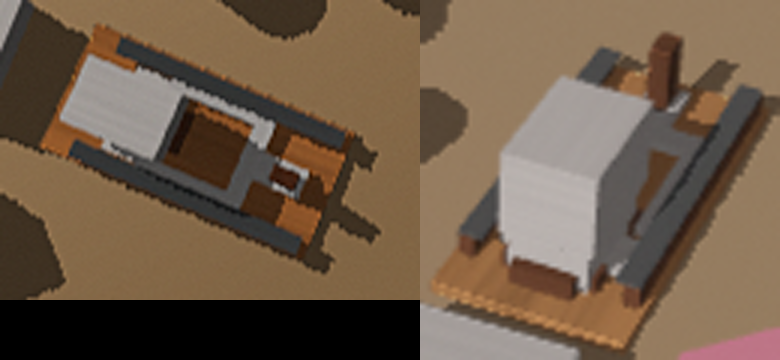

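The crop shows the lid's top-face corners and the knob top in both views: top crop (88,55), (185,93), (160,160), (60,120), knob at (286,179). Now I'll cast rays.

```bash
cat >h.py <<'E'
from cell import monitor, viewer, order, env
import numpy as np, cv2
def ray(n,u,v,z):
    i=viewer.camera_info(n);T=np.array(i["camera_from_world"]);R,t=T[:3,:3],T[:3,3]
    d=R.T@np.linalg.solve(np.array(i["K"]),[u,v,1.]);c=-R.T@t
    return (c+d*(z-c[2])/d[2])
def proj(n,p):
    i=viewer.camera_info(n);T=np.array(i["camera_from_world"]);q=np.array(i["K"])@(T[:3,:3]@p+T[:3,3]);return q[:2]/q[2]
E
python3 - <<'E'
from h import *
P=lambda l:np.array(l)
tc=[(88,55),(185,93),(160,160),(60,120)]; sc=[(565,78),(652,100),(597,185),(502,152)]
T=P([ray("top",150+x/3,190+y/3,87) for x,y in tc]);S=P([ray("side",230+(x-420)/4,185+y/4,87) for x,y in sc])
for A in(T,S):
    print(A[:,:2].round(1).tolist(),A.mean(0).round(1)); print([np.linalg.norm(A[i]-A[i-1]).round(1) for i in range(4)],[np.degrees(np.arctan2(*(A[i]-A[i-1])[1::-1])).round(1) for i in range(4)])
print("knob",ray("top",150+286/3,190+179/3,61),ray("side",230+(669-420)/4,185+37/4,61))
r=[ray("top",150+x/3,190+y/3,20) for x,y in((120,40),(350,135),(75,148),(300,250))]
for a,b in((0,1),(2,3)):print("rail",np.degrees(np.arctan2(*(r[b]-r[a])[1::-1])))
# trivet mask by colour from both views
for n,(u,v) in(("top",(365,233)),("side",(274,156))):
    im=np.load(f"pics/{n}0.npy"); lab=cv2.cvtColor(im,cv2.COLOR_RGB2LAB).astype(int)
    c=np.median(lab[v-5:v+6,u-5:u+6].reshape(-1,3),0);m=(np.abs(lab-c)*[.5,1,1]).max(2)<13
    _,L,st,ce=cv2.connectedComponentsWithStats(cv2.morphologyEx(m.astype(np.uint8),cv2.MORPH_OPEN,np.ones((3,3))))
    k=L[v,u];cn=max(cv2.findContours((L==k).astype(np.uint8),0,2)[0],key=cv2.contourArea)
    w=P([ray(n,*p[0],12)[:2] for p in cn]);print(n,st[k],w.min(0),w.max(0),(w.min(0)+w.max(0))/2,cv2.minEnclosingCircle(w.astype(np.float32)))
E
```

```text
[[538.0, 128.8], [508.2, 55.1], [458.4, 73.5], [489.2, 148.8]] [498.5 101.6  87. ]
[np.float64(52.8), np.float64(79.5), np.float64(53.1), np.float64(81.3)] [np.float64(-22.3), np.float64(-112.0), np.float64(159.7), np.float64(67.8)]
[[503.4, 60.7], [457.0, 79.1], [488.1, 154.8], [536.3, 129.5]] [496.2 106.   87. ]
[np.float64(76.3), np.float64(49.9), np.float64(81.8), np.float64(54.4)] [np.float64(-115.6), np.float64(158.4), np.float64(67.7), np.float64(-27.6)]
knob [443.16525935 -19.91831539  61.        ] [440.59610461 -22.96854232  61.        ]
rail -113.14523145897077
rail -114.68310678046709
top [ 331  201   67   66 3425] [ 399.84230785 -394.67871317] [ 559.04553092 -229.61392234] [ 479.44391939 -312.14631775] ((483.9111022949219, -310.0887756347656), 85.71817016601562)
side [   47     0   465   384 73003] [  -16.36614277 -2506.94342067] [939.49322896 455.02568602] [  461.56354309 -1025.95886733] ((452.4530334472656, -1024.68408203125), 1497.752197265625)
```

Emit:
{"name": "move_arm", "arguments": {"moves": [0, 0, 0, -0.116, 0, 0, 0, -0.116, 0, 0, 0, -0.116, 0, 0, 0, -0.116, 0.38, -0.035, 0, 0, 0.38, -0.035, 0, 0, 0.38, -0.035, 0, 0, 0.38, -0.035, 0, 0, 0.38, -0.035, 0, 0, 0.38, -0.035, 0, 0], "claw": 40}}

```text
t: 1.35
eef_pos: [369.3, -239.7, 214.6]
tcp_rot: [3.142, -0.0, 1.16]
ft_force: [1.5, -1.0, 0.2]
opening: 0.421
grip_force: 0.0
```

```bash
cat >>h.py <<'E'
def go(x,y,z,yawdeg):
    s=monitor.state();R=cv2.Rodrigues(np.zeros(3))[0]
    from scipy.spatial.transform import Rotation as Ro
    R=Ro.from_euler("xyz",s["tcp_rot"]).as_matrix();d=R.T@(np.array([x,y,z])-s["eef_pos"])
    yaw=np.degrees(s["tcp_rot"][2])
    print("t",s["t"],"at",s["eef_pos"].round(1),np.round(np.degrees(s["tcp_rot"]),2),"shift norm",(d/150).round(4),"turn norm",round((yaw-yawdeg)/90,4),"F",np.round(s["ft_force"],1),"op",s["opening"],s["grip_force"],"j",np.round(s["joints"],2))
E
python3 -c "
from h import *
go(442,-21,120,66.5)"
```

```text
t 1.35 at [ 369.3 -239.7  214.6] [180.    -0.    66.47] shift norm [ 1.5303 -0.1373  0.6305] turn norm -0.0003 F [ 1.5 -1.   0.2] op 0.42119964116126407 0.0 j [-0.73  0.23  1.99  0.    0.92 -0.32]
```

Emit:
{"name": "move_arm", "arguments": {"moves": [0.38, -0.034, 0, 0, 0.38, -0.034, 0, 0, 0.38, -0.034, 0, 0, 0.25, -0.022, 0.1, 0, 0.12, -0.012, 0.2, 0, 0, 0, 0.2, 0, 0, 0, 0.13, 0, 0, 0, 0, 0]}}

```text
t: 2.35
eef_pos: [440.0, -25.4, 119.1]
tcp_rot: [-3.139, 0.001, 1.161]
ft_force: [0.2, -0.2, 0.2]
opening: 0.42
grip_force: 0.0
```

```bash
python3 - <<'E'
from h import *
go(442,-21,28,66.5)
im=[viewer.read_camera(n) for n in("top","side")]
a=cv2.resize(im[0][190:290,150:290,::-1],None,fx=3,fy=3,interpolation=2);b=cv2.resize(im[1][165:265,230:320,::-1],None,fx=4,fy=4,interpolation=2)
c=np.zeros((400,780,3),np.uint8);c[:300,:420]=a;c[:,420:]=b
cv2.imwrite("pics/z1.png",c)
E
```

```text
t 2.35 at [440.  -25.4 119.1] [-1.7984e+02  4.0000e-02  6.6510e+01] shift norm [0.0326 0.0021 0.6075] turn norm 0.0001 F [ 0.2 -0.2  0.2] op 0.4197037021465984 0.0 j [-0.21  0.38  2.1  -0.    0.67  0.2 ]
```

View pics/z1.png

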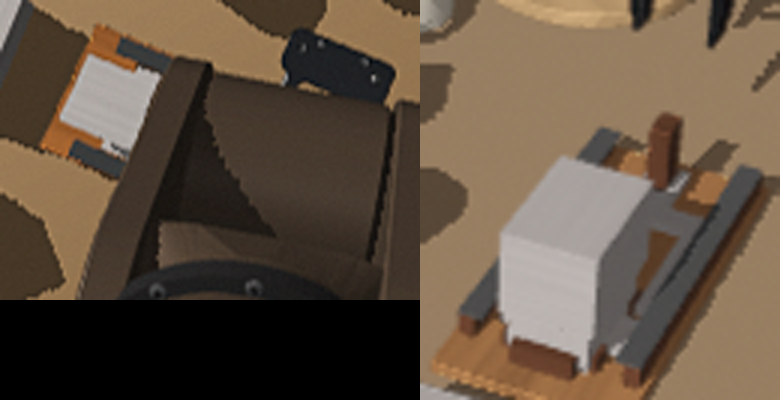

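The fingers hang above and around the knob, with tips at (640,20) and (715,40) in the side crop. I'll descend and grip.

Emit:
{"name": "move_arm", "arguments": {"moves": [0.032, 0.002, 0.15, 0, 0, 0, 0.2, 0, 0, 0, 0.15, 0, 0, 0, 0.107, 0, 0, 0, 0, 0]}}

```text
t: 3.08
eef_pos: [443.0, -21.4, 29.1]
tcp_rot: [-3.141, 0.0, 1.16]
ft_force: [0.5, -0.5, -0.1]
opening: 0.42
grip_force: 0.0
```

Emit:
{"name": "move_arm", "arguments": {"moves": [0, 0, 0, 0, 0, 0, 0, 0, 0, 0, 0, 0, 0, 0, 0, 0], "claw": 8}}

```text
t: 3.58
eef_pos: [443.3, -21.4, 29.5]
tcp_rot: [3.14, -0.0, 1.16]
ft_force: [0.5, -0.8, 5.8]
opening: 0.147
grip_force: 30.0
```

Emit:
{"name": "move_arm", "arguments": {"moves": [0.03, 0, 0, 0, 0.03, 0, 0, 0, 0.03, 0, 0, 0, 0.03, 0, 0, 0, 0.03, 0, 0, 0, 0.03, 0, 0, 0, 0.03, 0, 0, 0]}}

```text
t: 4.45
eef_pos: [456.0, 7.5, 29.5]
tcp_rot: [3.14, -0.0, 1.16]
ft_force: [1.0, -2.5, 7.1]
opening: 0.149
grip_force: 30.0
```

Emit:
{"name": "move_arm", "arguments": {"moves": [0.01, 0, 0, 0, 0.01, 0, 0, 0, 0.01, 0, 0, 0, 0, 0, 0, 0]}}

```text
t: 4.95
eef_pos: [457.0, 9.9, 29.5]
tcp_rot: [3.141, 0.002, 1.16]
ft_force: [-5.1, -26.4, 9.9]
opening: 0.143
grip_force: 30.0
```

The fork met its hard stop: 34 mm of travel, 27 N, and the distance agrees. I'll release and rise, then check.

Emit:
{"name": "move_arm", "arguments": {"moves": [-0.01, 0, 0, 0, 0, 0, 0, 0, 0, 0, 0, 0], "claw": 40}}

```text
t: 5.32
eef_pos: [456.6, 10.5, 29.0]
tcp_rot: [-3.142, 0.0, 1.161]
ft_force: [0.2, 0.1, -0.1]
opening: 0.394
grip_force: 0.0
```

Emit:
{"name": "move_arm", "arguments": {"moves": [0, 0, -0.2, 0, 0, 0, -0.3, 0, 0, 0, -0.3, 0, 0, 0, -0.2, 0, -0.2, 0, 0, 0, -0.35, 0, 0, 0, -0.35, 0, 0, 0, -0.35, 0, 0, 0, 0, 0, 0, 0], "claw": 92}}

```text
t: 6.45
eef_pos: [380.9, -163.8, 179.1]
tcp_rot: [3.142, 0.0, 1.156]
ft_force: [-0.4, -0.3, 0.1]
opening: 0.97
grip_force: 0.0
```

```bash
python3 - <<'E'
from h import *
go(497.2,102.6,130,66.5)
im=[viewer.read_camera(n) for n in("top","side")]
np.save("pics/t2.npy",im[0]);np.save("pics/s2.npy",im[1])
a=cv2.resize(im[0][190:290,150:255,::-1],None,fx=4,fy=4,interpolation=2);b=cv2.resize(im[1][185:275,230:320,::-1],None,fx=4,fy=4,interpolation=2)
c=np.zeros((400,780,3),np.uint8);c[:,:420]=a;c[:360,420:]=b
cv2.imwrite("pics/z2.png",c)
E
```

```text
t 6.45 at [ 380.9 -163.8  179.1] [1.800e+02 1.000e-02 6.625e+01] shift norm [ 1.9381 -0.0055  0.3268] turn norm -0.0027 F [-0.4 -0.3  0.1] op 0.9699951401510138 0.0 j [-0.57  0.24  2.09 -0.    0.81 -0.15]
```

View pics/z2.png

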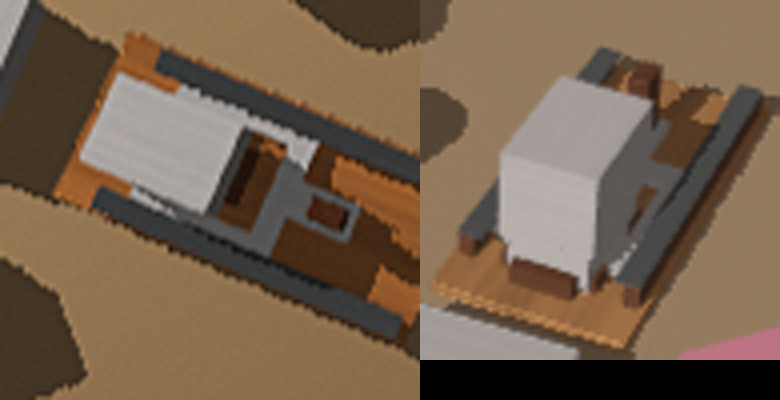

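The fork moved toward the tin and its knob is now at top crop (327,212). I'll measure the knob-to-tin distance in this view, then move over the lid.

```bash
python3 - <<'E'
from h import *
k=ray("top",150+327/4,190+211/4,61);T=np.array([ray("top",150+x/4,190+y/4,87) for x,y in[(120,70),(247,127),(208,215),(80,160)]])
m=T.mean(0);print(k,m,np.linalg.norm((m-k)[:2]),np.degrees(np.arctan2(*(m-k)[1::-1])))
# trivet edge, side view: wood saturation/brightness profile
im=np.load("pics/s2.npy");hsv=cv2.cvtColor(im,cv2.COLOR_RGB2HSV).astype(int);lab=cv2.cvtColor(im,cv2.COLOR_RGB2LAB).astype(int)
print(lab[156,235:312:3].tolist());print(lab[136:176:2,274].tolist())
E
```

```text
[459.40267898  11.35158355  61.        ] [498.29080534 101.87562985  87.        ] 98.52354708470031 66.75217640412087
[[129, 128, 134], [92, 130, 137], [77, 132, 140], [91, 133, 146], [93, 133, 146], [86, 134, 146], [152, 134, 154], [159, 134, 155], [161, 135, 156], [161, 135, 155], [154, 135, 154], [156, 134, 154], [163, 134, 155], [160, 134, 155], [154, 135, 154], [154, 135, 154], [157, 135, 154], [159, 134, 155], [155, 135, 154], [163, 134, 155], [166, 134, 155], [167, 134, 156], [118, 134, 149], [136, 133, 147], [136, 133, 147], [135, 133, 147]]
[[135, 134, 147], [136, 133, 147], [137, 133, 148], [161, 134, 155], [159, 135, 154], [158, 135, 155], [154, 135, 154], [153, 134, 155], [152, 135, 154], [153, 135, 154], [160, 134, 155], [163, 134, 155], [160, 135, 155], [157, 135, 154], [154, 135, 155], [156, 134, 154], [180, 134, 156], [163, 134, 155], [134, 133, 147], [135, 133, 147]]
```

Emit:
{"name": "move_arm", "arguments": {"moves": [0.36, -0.001, 0, -0.003, 0.38, -0.001, 0, 0, 0.38, -0.001, 0, 0, 0.38, -0.001, 0, 0, 0.3, -0.001, 0.1, 0, 0.138, 0, 0.1, 0, 0, 0, 0.1, 0, 0, 0, 0, 0]}}

```text
t: 7.55
eef_pos: [494.9, 105.1, 132.8]
tcp_rot: [-3.139, 0.002, 1.165]
ft_force: [-0.3, -1.2, 0.5]
opening: 0.966
grip_force: 0.0
```

```bash
python3 -c "
from h import *
go(497.2,102.2,42,66.4)"
```

```text
t 7.55 at [494.9 105.1 132.8] [-1.7986e+02  9.0000e-02  6.6770e+01] shift norm [-0.0108  0.023   0.6056] turn norm 0.0041 F [-0.3 -1.2  0.5] op 0.9662882422862216 0.0 j [ 0.08  0.43  1.94 -0.    0.78  0.48]
```

Emit:
{"name": "move_arm", "arguments": {"moves": [-0.011, 0.023, 0, 0.004, 0, 0, 0.15, 0, 0, 0, 0.2, 0, 0, 0, 0.15, 0, 0, 0, 0.105, 0, 0, 0, 0, 0]}}

```text
t: 8.3
eef_pos: [498.5, 102.3, 43.0]
tcp_rot: [-3.141, 0.001, 1.158]
ft_force: [0.3, 0.2, 0.9]
opening: 0.971
grip_force: 0.0
```

Emit:
{"name": "move_arm", "arguments": {"moves": [0, 0, 0, 0, 0, 0, 0, 0, 0, 0, 0, 0, 0, 0, 0, 0], "claw": 40}}

```text
t: 8.8
eef_pos: [498.7, 102.9, 43.6]
tcp_rot: [3.141, -0.0, 1.159]
ft_force: [0.1, 0.0, 0.8]
opening: 0.607
grip_force: 0.0
```

Emit:
{"name": "move_arm", "arguments": {"moves": [0, 0, 0, 0, 0, 0, 0, 0, 0, 0, 0, 0]}}

```text
t: 9.18
eef_pos: [498.5, 102.9, 43.4]
tcp_rot: [-3.141, 0.0, 1.159]
ft_force: [-2.1, 1.1, 3.3]
opening: 0.566
grip_force: 30.0
```

Emit:
{"name": "move_arm", "arguments": {"moves": [0, 0, -0.01, 0, 0, 0, -0.02, 0, 0, 0, -0.03, 0, 0, 0, -0.03, 0, 0, 0, -0.03, 0, 0, 0, -0.03, 0]}}

```text
t: 9.93
eef_pos: [498.6, 102.8, 66.1]
tcp_rot: [3.142, 0.0, 1.159]
ft_force: [-0.1, -0.5, -7.4]
opening: 0.566
grip_force: 30.0
```

Emit:
{"name": "move_arm", "arguments": {"moves": [0, 0, -0.03, 0, 0, 0, -0.03, 0, 0, 0, -0.03, 0, 0, 0, -0.03, 0, 0, 0, -0.03, 0, 0, 0, -0.03, 0, 0, 0, -0.03, 0, 0, 0, -0.03, 0]}}

```text
t: 10.92
eef_pos: [498.8, 102.8, 102.4]
tcp_rot: [3.141, -0.0, 1.159]
ft_force: [0.0, -0.8, -0.8]
opening: 0.567
grip_force: 30.0
```

Emit:
{"name": "move_arm", "arguments": {"moves": [0, 0, -0.05, 0, 0, 0, -0.1, 0, 0, 0, -0.15, 0, 0, 0, -0.2, 0, 0, 0, -0.1, 0, 0, 0, 0, 0]}}

```text
t: 11.68
eef_pos: [498.8, 102.9, 192.7]
tcp_rot: [3.14, -0.001, 1.159]
ft_force: [-0.5, -0.2, -1.5]
opening: 0.569
grip_force: 30.0
```

```bash
python3 - <<'E'
from h import *
go(483,-311,160,66.4)
im=viewer.read_camera("side")
cv2.imwrite("pics/z3.png",cv2.resize(im[85:285,180:380,::-1],(600,600),interpolation=2))
E
```

```text
t 11.675 at [498.8 102.9 192.7] [ 1.7989e+02 -5.0000e-02  6.6410e+01] shift norm [-2.5711  1.0068  0.2177] turn norm 0.0001 F [-0.5 -0.2 -1.5] op 0.5689011208782664 29.990067221224308 j [ 0.07  0.35  1.87 -0.    0.92  0.49]
```

View pics/z3.png

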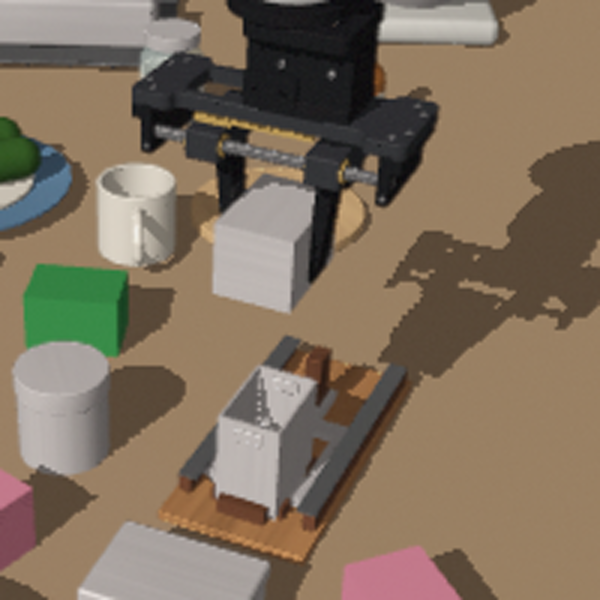

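The lid is free in the gripper at (262,245). The base stands open in the stand at (268,435) with the fork home. Next I'll refine the trivet centre.

```bash
python3 - <<'E'
from h import *
from scipy.optimize import least_squares
for n,f,(u,v) in(("top","top0",(365,240)),("side","side0",(280,156))):
    lab=cv2.cvtColor(np.load(f"pics/{f}.npy"),cv2.COLOR_RGB2LAB).astype(int)
    m=((lab[:,:,2]>=152)&(lab[:,:,0]>140)).astype(np.uint8)
    _,L,st,_=cv2.connectedComponentsWithStats(m,connectivity=4);k=L[v,u]
    cn=max(cv2.findContours((L==k).astype(np.uint8),0,1)[0],key=cv2.contourArea)
    w=np.array([ray(n,*p[0],12)[:2] for p in cn])
    for fr in(0,1):
        r=least_squares(lambda p:np.hypot(*(w-p[:2]).T)-(p[2] if fr else 85),[483,-311,85],loss="soft_l1",f_scale=1.5)
        print(n,st[k],r.x.round(1),np.abs(r.fun).mean())
E
```

```text
top [365 240   1   1   1] [ 547.  -303.3   85. ] 1.4916066390924243e-06
top [365 240   1   1   1] [ 515.  -307.1   52.8] 9.040577708674391e-08
side [ 246  141   55   31 1301] [ 481.4 -304.1   85. ] 6.045149393105936
side [ 246  141   55   31 1301] [ 481.4 -302.6   87.4] 5.5875690541982905
```

```bash
python3 - <<'E'
from h import *
from scipy.optimize import least_squares
lab=cv2.cvtColor(cv2.GaussianBlur(np.load("pics/top0.npy"),(5,5),0),cv2.COLOR_RGB2LAB).astype(int)
print(lab[233,322:406:4].tolist())
a=ray("side",274,141.5,12);b=ray("side",274,167,12);print(a,b,(a+b)/2)
for T in(150,152,154):
    m=((lab[:,:,2]>=T)&(lab[:,:,0]>120)).astype(np.uint8);_,L,st,_=cv2.connectedComponentsWithStats(m)
    k=1+np.argmax([s[4]*(300<s[0]<345) for s in st[1:]]);cn=max(cv2.findContours((L==k).astype(np.uint8),0,1)[0],key=cv2.contourArea)
    w=np.array([ray("top",*p[0],12)[:2] for p in cn]);r=least_squares(lambda p:np.hypot(*(w-p[:2]).T)-p[2],[483,-311,85],loss="soft_l1",f_scale=1.5)
    print(st[k],r.x.round(1),np.abs(r.fun).mean())
E
```

```text
[[114, 135, 151], [113, 135, 150], [154, 138, 164], [146, 138, 163], [138, 138, 161], [141, 138, 162], [144, 139, 162], [149, 139, 164], [152, 139, 164], [147, 139, 163], [144, 139, 163], [136, 138, 161], [135, 138, 161], [139, 139, 162], [138, 139, 161], [142, 138, 162], [147, 138, 163], [147, 139, 163], [148, 139, 164], [88, 135, 149], [107, 134, 150]]
[ 473.12033443 -389.22492308   12.        ] [ 476.49775194 -233.6551654    12.        ] [ 474.80904319 -311.44004424   12.        ]
[ 328  202   70   65 3465] [ 483.1 -309.8   83.2] 4.334961769634205
[ 328  202   70   65 3465] [ 483.1 -309.8   83.2] 4.334961769634205
[ 328  202   70   65 3460] [ 483.  -309.9   83.1] 4.282702257467676
```

Emit:
{"name": "move_arm", "arguments": {"moves": [-0.16, 0.063, 0, 0, -0.32, 0.125, 0, 0, -0.32, 0.125, 0, 0, -0.32, 0.125, 0, 0, -0.32, 0.125, 0, 0, -0.32, 0.125, 0, 0, -0.32, 0.125, 0, 0, -0.3, 0.117, 0.05, 0, -0.185, 0.074, 0.1, 0, 0, 0, 0.1, 0]}}

```text
t: 12.98
eef_pos: [481.9, -311.5, 152.3]
tcp_rot: [-3.14, -0.0, 1.157]
ft_force: [0.2, 0.5, -0.3]
opening: 0.563
grip_force: 30.0
```

Emit:
{"name": "move_arm", "arguments": {"moves": [0, 0, 0.15, 0, 0, 0, 0.15, 0, 0, 0, 0.15, 0, 0, 0, 0.1, 0, 0, 0, 0.05, 0, 0, 0, 0, 0, 0, 0, 0, 0]}}

```text
t: 13.85
eef_pos: [482.9, -310.2, 64.9]
tcp_rot: [3.141, 0.0, 1.159]
ft_force: [1.3, -1.0, -0.7]
opening: 0.565
grip_force: 30.0
```

```bash
python3 - <<'E'
from h import *
go(483,-310,20.4,66.4)
im=[viewer.read_camera(n) for n in("top","side")]
a=cv2.resize(im[0][180:290,310:440,::-1],(390,330),interpolation=2);b=cv2.resize(im[1][85:195,200:330,::-1],(390,330),interpolation=2)
cv2.imwrite("pics/z4.png",np.hstack([a,b]))
E
```

```text
t 13.85 at [ 482.9 -310.2   64.9] [1.7994e+02 2.0000e-02 6.6410e+01] shift norm [ 1.60e-03 -1.00e-04  2.97e-01] turn norm 0.0001 F [ 1.3 -1.  -0.7] op 0.5649674294091737 29.989986140280962 j [-0.69  0.61  1.83 -0.    0.7  -0.27]
```

View pics/z4.png

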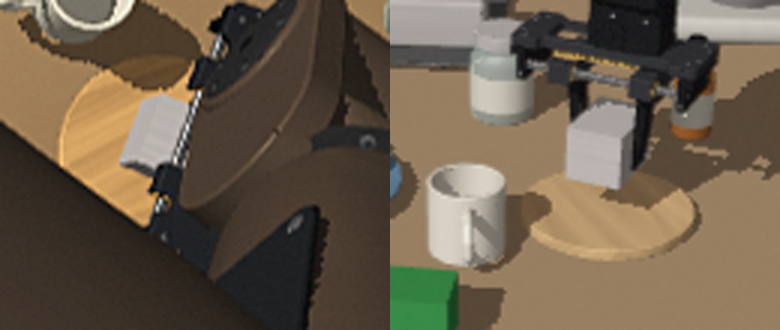

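The lid at (600,145) hangs level over the trivet at (610,210), and nothing is in the way. I'll lower it gently.

Emit:
{"name": "move_arm", "arguments": {"moves": [0, 0, 0.06, 0, 0, 0, 0.06, 0, 0, 0, 0.06, 0, 0, 0, 0.04, 0, 0, 0, 0.03, 0, 0, 0, 0.02, 0, 0, 0, 0.015, 0, 0, 0, 0, 0]}}

```text
t: 14.95
eef_pos: [482.6, -310.1, 21.6]
tcp_rot: [3.142, 0.0, 1.159]
ft_force: [-0.1, -0.0, -0.1]
opening: 0.568
grip_force: 30.0
```

Emit:
{"name": "move_arm", "arguments": {"moves": [0, 0, 0.007, 0, 0, 0, 0.007, 0, 0, 0, 0, 0]}}

```text
t: 15.32
eef_pos: [482.7, -310.2, 20.3]
tcp_rot: [3.141, 0.0, 1.159]
ft_force: [-1.8, 1.3, 8.8]
opening: 0.566
grip_force: 30.0
```

Emit:
{"name": "move_arm", "arguments": {"moves": [0, 0, 0, 0, 0, 0, 0, 0, 0, 0, 0, 0], "claw": 90}}

```text
t: 15.7
eef_pos: [482.6, -310.0, 19.4]
tcp_rot: [-3.142, 0.0, 1.159]
ft_force: [0.3, -0.8, -0.1]
opening: 0.82
grip_force: 0.0
```

Emit:
{"name": "move_arm", "arguments": {"moves": [0, 0, -0.05, 0, 0, 0, -0.15, 0, 0, 0, -0.3, 0, 0, 0, -0.3, 0, 0, 0, -0.3, 0, -0.2, 0, 0, 0, -0.35, 0, 0, 0, -0.3, 0, 0, 0, 0, 0, 0, 0]}}

```text
t: 16.82
eef_pos: [430.3, -429.1, 184.7]
tcp_rot: [3.141, 0.0, 1.156]
ft_force: [-0.0, -0.6, -0.0]
opening: 0.946
grip_force: 0.0
```

```bash
python3 - <<'E'
from h import *
go(483,-310,20.4,66.4)
im=[viewer.read_camera(n) for n in("top","side")]
a=cv2.resize(im[0][180:290,310:440,::-1],(390,330),interpolation=2);b=cv2.resize(im[1][125:275,200:340,::-1],(390,418),interpolation=2)
c=np.zeros((418,780,3),np.uint8);c[:330,:390]=a;c[:,390:]=b
cv2.imwrite("pics/z5.png",c)
E
```

```text
t 16.825 at [ 430.3 -429.1  184.7] [1.7998e+02 3.0000e-02 6.6220e+01] shift norm [0.8686 0.0011 1.0949] turn norm -0.002 F [-0.  -0.6 -0. ] op 0.9462560121845601 0.0 j [-0.89  0.5   1.64 -0.    1.01 -0.48]
```

View pics/z5.png

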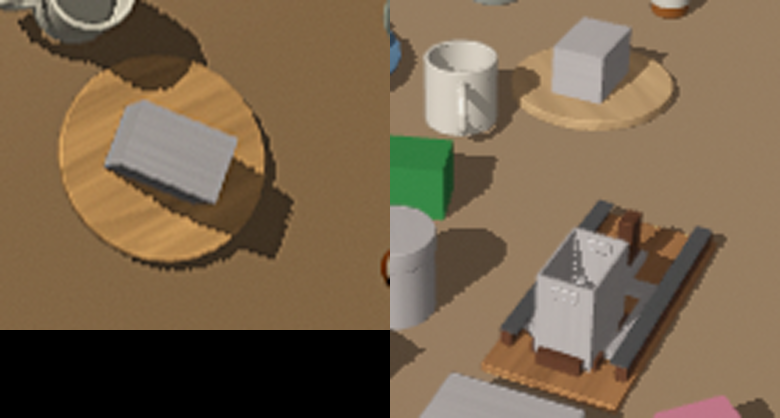

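The lid stands upright on the trivet and the base is down with the fork home. One quick check that it is centred, then I hand in.

```bash
python3 - <<'E'
from h import *
A=np.array([ray("top",310+x/3,180+y/3,64) for x,y in((145,100),(238,140),(218,204),(122,165))]);print(A.mean(0))
E=[ray("top",310+x/3,180+y/3,12) for x,y in((59,155),(267,155),(163,57),(163,262))];print((E[0]+E[1])/2,(E[2]+E[3])/2)
E
```

```text
[ 482.65047221 -310.57308833   64.        ]
[ 483.01775325 -313.17727501   12.        ] [ 480.64370877 -312.97330101   12.        ]
```

Within about 3 mm of centre, so I'm handing it in.

```bash
python3 -c "
from cell import order
print(order.job_done())"
```

```text
the job is handed in; nothing more can be done
None
```

The job is handed in at about 17 s: fork pushed home, lid drawn off and standing mouth down within about 3 mm of the trivet's centre, and the base still held down in the stand.

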